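# Stand the ballast case on its heavy end

### The job

The oblong aluminium ballast case for the model boat has its lead hidden in one end, and both ends are domed, so that it stays upright only with the lead at the bottom. Lift it to feel which end is the heavy one, then stand the case upright, heavy end down, in the middle of the round wooden pad and leave it standing there by itself, at rest. Leave the other things on the desk where they are.

Things in the scene. Friction and masses are not known exactly. Their poses are not given: they have to be found in the camera images.
- case: sealed ballast case: square aluminium box 120 mm long, 50 wide, 50 high, a steel dome on each end, 139 mm over all; weighs 0.45 to 0.52 kg. Origin at its centre, x its long axis; it starts lying flat, z up, origin 25 mm above the desk (standing on the pad: 76 mm). Both ends look alike; at random the +x or the -x end is heavy. Centre of mass 24 to 27 mm from the centre towards the heavy end
- dome_p (a point): tip of the dome on the case's +x end, 69.6 mm from its centre. Domes: 9.6 mm high, 49 mm across, radius of curvature at the tip about 62 mm. Standing on the heavy end, the case rights itself when let go leaning up to about 20 degrees; on the light end it topples
- dome_n (a point): tip of the like dome on the case's -x end
- studs_p (a point): midpoint between two round-headed steel studs near the +x end, 48 mm from the case's centre. The studs (14 mm balls) stand out 5 mm from the two side faces, 60 mm over the pair along the case's y. Pinched on a pair, the case swings freely about it. Height: 25 mm as it lies, 124 mm when it stands on its other end on the pad
- studs_n (a point): the like midpoint near the -x end. Raised by the studs while the other end rests on the desk, the heavy end takes about 0.85 of the case's weight, the light end about 0.35
- pad: a round dark wooden pad, 120 mm diameter, 6 mm thick, fixed to the desk; origin at the centre of its underside, z up. The desk top is at height 0
- bushing: bystander: a plain bronze bushing standing on end, 32 mm diameter, 30 mm high; origin at the centre of its underside
- nozzle: bystander: a black burner nozzle standing on its base, 30 mm diameter, 44 mm high; origin at the centre of its underside
- chimney: bystander: an aluminium chimney extension tube standing on end, 34 mm diameter, 90 mm high; origin at the centre of its underside
- cutter: bystander: a steel tube cutter lying flat, about 110 mm long, 34 mm high; origin at the centre of its underside
- flywheel: bystander: a steel flywheel lying flat, 84 mm diameter, 22 mm high; origin at the centre of its underside
- spanner: bystander: a spanner lying flat, 150 mm long; origin at the centre of its underside
- oiler: bystander: a white oil bottle, 44 mm diameter, 100 mm high; origin at the centre of its underside
Mind the look-alikes: they are no part of the job. Leave any blue or orange look-alike of the case alone.

How it is judged:
By the outcome, as a careful person would: the job done as asked, in the order asked, and still so for the second after the job is handed in, with the robot touching nothing.
It also fails if it takes over 72 s, if anything falls off the work surface, if the arm or the gripper's body presses on something with over 40 N, if the wrist force passes 120 N, or if a joint passes its speed limit or range.

### The arm

A 7-joint arm with a two-finger parallel gripper is mounted at the origin on the work surface. World frame = base frame: x ahead of the robot, y to its left, z up, the work surface at z = 0. Lengths are in mm, angles in rad, forces in N, time in s.
With the tool pointing down it reaches from about 350 to 900 mm from the base axis. Payload 19.9 kg.
Tool frame: the origin (TCP) lies at the very end of the fingers, on their centre line; the grasp point (between the pads) lies r.pinch_z behind it (r.pinch_z is the distance from the TCP to the grasp point, in mm); y points along the fingers, x is the direction in which the jaws open and shut, and the axes are right-handed (so a half turn about y gives the same grasp; the last joint's range is limited). The gripper opens to 94 mm and grips with 3 to 60 N. Pads are 16 mm wide; open, the fingers measure 119 mm over their backs; the gripper's body (75 mm by 177 mm) begins 78 mm behind the grasp point.
Start: joints at [-1.242, 0.417, -0.01, 1.614, 0.005, 1.111, -0.053], TCP at [225.882, 582.729, 174.725] pointing down, gripper open.
Joint ranges: [-2.81, 2.81], [-0.39, 2.02], [-1.27, 1.25], [0.06, 2.57], [-1.19, 4.33], [0.19, 2], [-2.82, 2.82]. Speed limits (rad/s): [1.89, 1.89, 2.39, 2.39, 3.01, 3.01, 3.01].

### API

Orientations are given as a unit quaternion [w, x, y, z].
In Python, from bench import r gives the robot as it stands.
- The arm moves only by the tool send_rows, never from a script. Its argument "motion" is text: rows parted by semicolons, each of 6 numbers parted by spaces: the shift along the tool's x, y, z in mm, then the turn, a rotation vector about the tool's x, y, z in rad. A call has exactly 10 rows; each row shifts and turns the commanded pose from where the row before left it, along the tool's axes as they then stand; what a row does not reach is not made up. A row lasts 1/10 s, in which the tool goes at most 50 mm and 8.59 degrees, less where a joint would pass 70% of its speed; a pose out of reach is approached as far as the arm can. A call is refused whole if a number of a shift passes 50 or a number of a turn 0.15, either way. A call with a gripper value outside its range is refused whole. "gripper" is the finger opening in mm, from 0 to 94, set as the call begins (left out, the last holds). The fingers move at their own pace and stop on an object; the grip force is fixed at half the most. Time passes only in rows, so rows that do not move let the fingers close, or fill a call up. It gives the time, the measured TCP pose, the force and the opening at its end, in the units of the state.
- r.read_state(): the state, without advancing time (a new reading comes with each control period).
- r.read_camera(name): name is "scene" or "top" or "wrist"; returns the picture (480x640x3 uint8, red, green, blue); there is no depth.
- r.camera_model(name): a dict with "vertical_fov" (degrees; the focal length in pixels is half the picture's height over the tangent of half this angle, whatever the lens; pixels are square), "cx", "cy" (the principal point, pixels), "k1" (the pictures are not rectified: a ray, as slopes to the right and down, at radius r is drawn at 1 + k1 r^2 times it, then the intrinsics apply), "eye" and "attitude" of the camera in the world; the wrist camera has in their place "hand_eye" (4x4, takes a point from camera to tool coordinates, whose origin is the TCP and whose axes are the tool frame's). Camera axes: x right, y down, z forward; pixel columns grow to the right and rows downward; lengths in mm; the calibration is good to about 2 mm. A picture is of the moment at which its call begins: read the wrist's pose just before it. camera_model takes no time and is no camera call.
- r.sign_off(): hands the job in, once; it reports no verdict.
The state is a dict: "t": time; "joint_positions": joint angles; "joint_velocities": joint speeds; "joint_efforts": joint torques, N m; "tcp_pos": TCP position; "ee_rot": TCP orientation; "force": force on the tool from outside, world axes, zero at the start; "moment": the same for the moment, N m; "width": finger opening in mm.
Only numpy, scipy, OpenCV 4.12 (cv2) and the standard library are available. Lean on these libraries where they do the work, as an engineer would, in place of code of your own. Each camera call takes 0.05 s, during which the arm holds its last target. There are 200 camera calls.

## Working session

There is one attempt and no reset: what is moved stays moved. The work goes in short steps, Python scripts to look and compute and a tool call to move; the robot and the scene stay as the last step left them, time stands still between calls to the robot, and variables do not carry over. Pictures are saved under pics/ and viewed, about 8 in all and at most 12, crops included, and the job is handed in when it is done.

Besides the shell and the picture viewer there is one more tool, called after "Request:" by a JSON object that holds its "fn" and its "kwargs", one argument or row to a line. send_rows: Moves the arm, as the interface text tells. Its arguments: {"type":"object","properties":{"motion":{"type":"string"},"gripper":{"type":"number"}},"required":["motion"]}

```bash
mkdir -p pics; ls
cat > h.py <<'E'
import numpy as np, cv2
from scipy.spatial.transform import Rotation as R
from bench import r
def rot(a):
    a=np.array(a,float)
    return a if a.shape==(3,3) else R.from_quat(a[[1,2,3,0]]).as_matrix()
def cam(name,s=None):
    m=r.camera_model(name); f=240/np.tan(np.radians(m['vertical_fov'])/2)
    if 'hand_eye' in m:
        H=np.array(m['hand_eye']); Rt=rot(s['ee_rot']); return m,f,Rt@H[:3,:3],Rt@H[:3,3]+np.array(s['tcp_pos'])
    return m,f,rot(m['attitude']),np.array(m['eye'],float)
def ray(name,u,v,z,s=None):
    m,f,A,e=cam(name,s)
    K=np.array([[f,0,m['cx']],[0,f,m['cy']],[0,0,1]])
    p=cv2.undistortPoints(np.array([[[u,v]]],float),K,np.array([m['k1'],0,0,0.]))[0,0]
    # k1 model: drawn=(1+k1 r^2)*ray -> same as OpenCV
    d=A@np.array([p[0],p[1],1]); return e+d*(z-e[2])/d[2]
def proj(name,P,s=None):
    m,f,A,e=cam(name,s); c=A.T@(np.array(P,float)-e); p=c[:2]/c[2]
    p=p*(1+m['k1']*(p@p)); return f*p+np.array([m['cx'],m['cy']])
def snap(name,fn):
    s=r.read_state(); im=r.read_camera(name); cv2.imwrite('pics/'+fn,cv2.cvtColor(im,cv2.COLOR_RGB2BGR)); return s,im
E
python3 - <<'E'
from h import *
s,_=snap('top','top1.png'); snap('scene','scene1.png')
print(s, r.pinch_z)
for n in('top','scene','wrist'): print(r.camera_model(n))
E
```

```text
pics
{'t': 0.0, 'joint_positions': array([-1.24250375,  0.41796689, -0.01030919,  1.61415422,  0.00466834,
        1.11073695, -0.05301479]), 'joint_velocities': array([ 0.00214187,  0.00085468, -0.00073199, -0.00017189, -0.00030116,
        0.00089506,  0.00060386]), 'joint_efforts': array([-5.33490183e-04, -8.51274276e+01,  6.38820548e-01, -4.25986290e+01,
       -4.88069910e-02,  1.88660383e-02,  1.26597256e-04]), 'tcp_pos': array([225.73878363, 582.35915553, 174.13809921]), 'ee_rot': array([-0.58313717,  0.58366853,  0.39920157, -0.39990023]), 'force': array([-0.30870939,  0.69272643,  0.27575659]), 'moment': array([ 0.02741876,  0.05118728, -0.01279516]), 'width': 93.98738694051674} 18.8
{'vertical_fov': 45.524318233496814, 'cx': 316.17858280512655, 'cy': 242.6647357534554, 'k1': -0.13897070562707328, 'eye': array([ 463.80402244,    4.99830411, 1599.11892684]), 'attitude': array([-0.02517839,  0.70743393, -0.70572605,  0.02922359])}
{'vertical_fov': 43.96941046802135, 'cx': 328.1793481302361, 'cy': 243.79546708893807, 'k1': -0.0504788161058859, 'eye': array([1079.28243609, -850.53841924,  785.27598645]), 'attitude': array([-0.44301113,  0.85425312,  0.24636765, -0.11530708])}
{'vertical_fov': 58.0494174440885, 'cx': 322.5677804418097, 'cy': 234.43972369591842, 'k1': -0.09198353957280385, 'hand_eye': array([[ 9.99999470e-01, -8.57253250e-04, -5.70887172e-04,
         7.00559574e-01],
       [ 3.55257226e-04, -2.33178466e-01,  9.72433893e-01,
        -2.09649003e+02],
       [-9.66740710e-04, -9.72433580e-01, -2.33178038e-01,
         6.70137922e+01],
       [ 0.00000000e+00,  0.00000000e+00,  0.00000000e+00,
         1.00000000e+00]])}
```

View pics/top1.png

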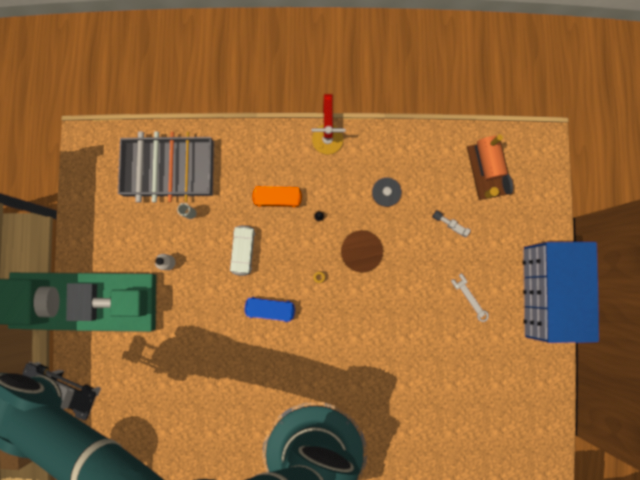

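View pics/scene1.png

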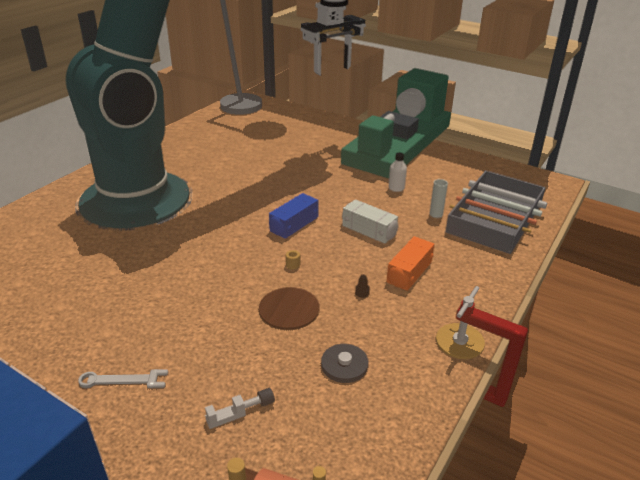

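Run:
```python
from h import *
s=r.read_state(); print(rot(s['ee_rot']).round(3))
for n in('top','scene'): print(rot(r.camera_model(n)['attitude']).round(2))
```

```text
[[ 0.361 -0.    -0.932]
 [ 0.932 -0.001  0.361]
 [-0.001 -1.    -0.   ]]
[[ 0.   -1.    0.08]
 [-1.   -0.   -0.01]
 [ 0.01 -0.08 -1.  ]]
[[ 0.85  0.32 -0.42]
 [ 0.52 -0.49  0.7 ]
 [ 0.02 -0.81 -0.58]]
```

Candidates for the case in the top view: the pale aluminium box at (242,250), the blue box at (270,309) and the orange box at (277,196), which are look-alikes, and the aluminium chimney at (186,211). I choose the pale box. The pad is the dark disc at (362,251).

Run:
```python
from h import *
im=cv2.imread('pics/top1.png'); hsv=cv2.cvtColor(im,cv2.COLOR_BGR2HSV)
m=((hsv[...,1]<60)&(hsv[...,2]>130)).astype(np.uint8); k=np.zeros_like(m);k[215:285,220:265]=1; m*=k
c=max(cv2.findContours(m,0,2)[0],key=cv2.contourArea); (u,v),wh,a=cv2.minAreaRect(c); print('case',u,v,wh,a)
B=np.array([ray('top',*p,50) for p in cv2.boxPoints(((u,v),wh,a))]); print(B.round(1),B.mean(0))
print([np.linalg.norm(B[i]-B[i-1]).round(1) for i in range(4)])
# pad: dark
g=hsv[...,2]; k=np.zeros_like(m);k[220:285,330:395]=1
m=(g<110).astype(np.uint8)*k
c=max(cv2.findContours(m,0,2)[0],key=cv2.contourArea); e=cv2.fitEllipse(c);print('pad',e, ray('top',*e[0],6), ray('top',e[0][0]+e[1][0]/2,e[0][1],6))
t=cv2.resize(im[180:330,200:400],(800,600),interpolation=cv2.INTER_CUBIC)
cv2.imwrite('pics/crop1.png',t)
```

```text
case 241.48959350585938 250.10150146484375 (18.79882049560547, 48.25965881347656) 5.856013774871826
[[499.7 230.7  50. ]
 [630.6 219.   50. ]
 [625.5 167.7  50. ]
 [494.7 179.8  50. ]] [562.64311486 199.28835765  50.        ]
[np.float64(51.2), np.float64(131.5), np.float64(51.5), np.float64(131.3)]
pad ((362.334228515625, 251.77857971191406), (37.25896072387695, 39.603004455566406), 55.579681396484375) [ 561.45837118 -133.00531986    6.        ] [ 561.56894773 -185.2517102     6.        ]
```

View pics/crop1.png

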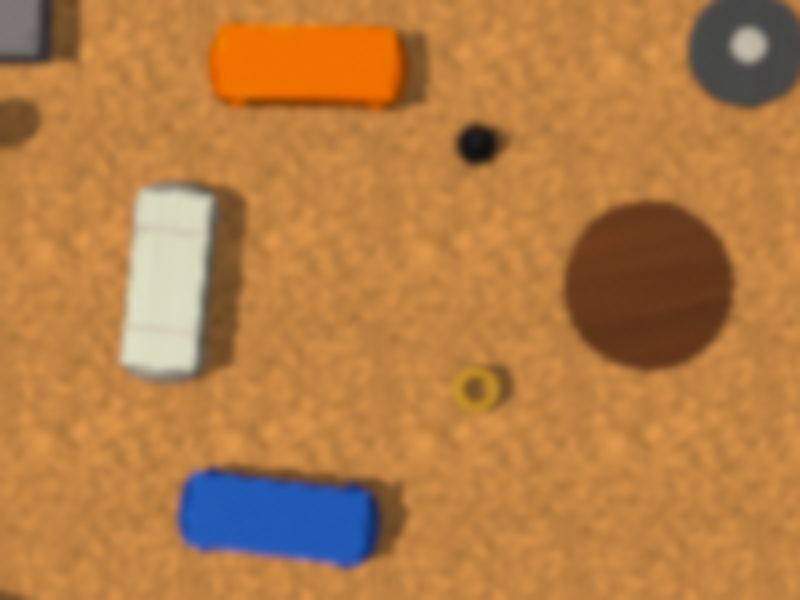

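The crop confirms it: the pale metal box spans crop (122–215,185–378), has domed ends, and is separate from the orange and blue ones. Its measured size, about 131×51 mm at z=50, agrees with the description. Next I go to its far end.

Request:
{"fn": "send_rows", "kwargs": {
  "motion": "0 0 0 0 -0.14 0;0 0 0 0 -0.14 0;-30 0 -36 0 0 0;-30 0 -36 0 0 0;-30 0 -36 0 0 0;-30 0 -36 0 0 0;-30 0 -36 0 0 0;-30 0 -36 0 0 0;-30 0 -36 0 0 0;-30 0 -36 0 0 0",
  "gripper": 94
}}

```text
t: 1.1
tcp_pos: [492.2, 316.2, 174.6]
ee_rot: [-0.522, 0.522, 0.477, -0.477]
force: [0.7, 0.6, 0.3]
width: 93.7
```

Request:
{"fn": "send_rows", "kwargs": {
  "motion": "-14 8 -16 0 0 0;-14 8 -16 0 0 0;-14 8 -16 0 0 0;-14 8 -16 0 0 0;-14 8 -16 0 0 0;-14 8 -16 0 0 0;-14 8 -16 0 0 0;-12 8 -16 0 0 0;0 0 0 0 0 0;0 0 0 0 0 0"
}}

```text
t: 2.1
tcp_pos: [608.5, 196.8, 110.4]
ee_rot: [0.522, -0.522, -0.477, 0.477]
force: [-0.2, 0.8, 0.2]
width: 94.1
```

Run:
```python
from h import *
s,im=snap('wrist','w1.png'); print(s['t'],s['tcp_pos'],rot(s['ee_rot']).round(3),s['force'])
c=np.array([562.6,199.3]);a=np.array([.996,-.09]);b=np.array([.09,.996])
for x in(-48,48):
  for y in(-30,30): print(x,y,proj('wrist',[*(c+x*a+y*b),25],s).round())
```

```text
2.1 [608.45059714 196.82972304 110.35598662] [[ 0.09  -0.001 -0.996]
 [ 0.996 -0.     0.09 ]
 [-0.    -1.     0.001]] [-0.1748596   0.78456067  0.21235991]
-48 -30 [274.  90.]
-48 30 [365.  90.]
48 -30 [277. 232.]
48 30 [362. 232.]
```

View pics/w1.png

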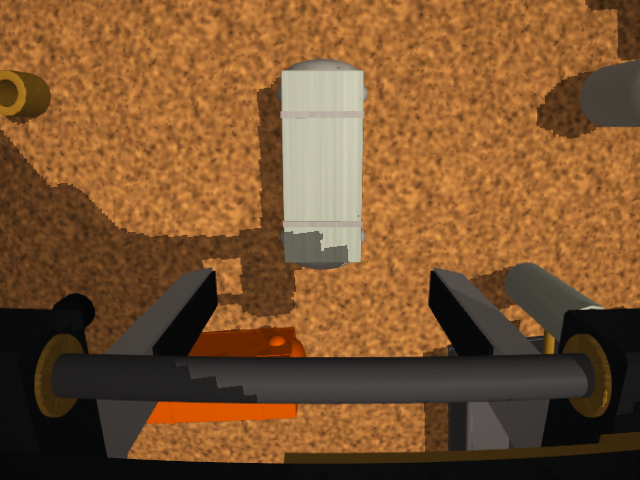

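The wrist view shows the case with stud pairs at about (281,237)/(364,236) on the far end and (281,92)/(366,92) on the near end. The orange box is clear of the fingers.

Run:
```python
from h import *
s=r.read_state()
m1=ray('wrist',322.5,236.5,25,s);m2=ray('wrist',323.5,92,25,s)
print(m1,m2,np.linalg.norm(m1-m2),np.degrees(np.arctan2(*(m1-m2)[[1,0]])))
Rt=rot(s['ee_rot']);print('tool delta',Rt.T@(m1+[0,0,-18.8]-s['tcp_pos']), 'pair2',Rt.T@(m2+[0,0,-18.8]-s['tcp_pos']))
F=[]
for i in range(5):
    r.read_camera('wrist'); F.append(r.read_state()['force'])
print(np.mean(F,0),np.std(F,0))
```

```text
[613.73703903 197.42598166  25.        ] [516.45424156 206.8928378   25.        ] 97.74233498723686 -5.558109040584178
tool delta [  0.38754514 104.53722729  -5.46961857] pair2 [  1.14229231 104.58498503  92.2697907 ]
[-0.1033115   0.06387219  0.23306963] [0.31744557 0.50355607 0.41995852]
```

Request:
{"fn": "send_rows", "kwargs": {
  "motion": "0 15 -1 0 0 0;0 15 -1 0 0 0;0 15 -1 0 0 0;0 15 -1 0 0 0;0 15 -1 0 0 0;0 12 0 0 0 0;0 10 0 0 0 0;0 5 0 0 0 0;0 2 0 0 0 0;0 0 0 0 0 0"
}}

```text
t: 3.4
tcp_pos: [613.9, 196.4, 6.9]
ee_rot: [-0.522, 0.522, 0.477, -0.477]
force: [0.5, -0.9, -0.1]
width: 94.1
```

Request:
{"fn": "send_rows", "kwargs": {
  "motion": "0 0 0 0 0 0;0 0 0 0 0 0;0 0 0 0 0 0;0 0 0 0 0 0;0 0 0 0 0 0;0 0 0 0 0 0;0 0 0 0 0 0;0 0 0 0 0 0;0 0 0 0 0 0;0 0 0 0 0 0",
  "gripper": 40
}}

```text
t: 4.4
tcp_pos: [613.9, 196.3, 6.8]
ee_rot: [-0.522, 0.522, 0.477, -0.477]
force: [-0.3, -0.8, 1.8]
width: 49.9
```

Run:
```python
from h import *
s,im=snap('wrist','w2.png'); print(r.read_state())
```

```text
{'t': 4.45, 'joint_positions': array([-0.44161198,  0.64356206,  0.11634666,  1.6833098 , -0.09519438,
        0.82023632,  1.19761952]), 'joint_velocities': array([ 0.0004876 , -0.00058168, -0.00015563, -0.00041312, -0.00103804,
       -0.00101218,  0.00030678]), 'joint_efforts': array([-4.06053727e-01, -9.59436822e+01,  4.09353822e+00, -3.44170439e+01,
       -1.73364901e-01, -1.34465871e-01, -4.78667440e-02]), 'tcp_pos': array([613.8315254 , 196.3025552 ,   6.82385331]), 'ee_rot': array([-0.52189591,  0.52199129,  0.47702889, -0.47706728]), 'force': array([-0.27474474, -0.76492447,  1.66823961]), 'moment': array([-0.17405011,  0.12623156,  0.06143254]), 'width': 49.76932215195226}
```

View pics/w2.png

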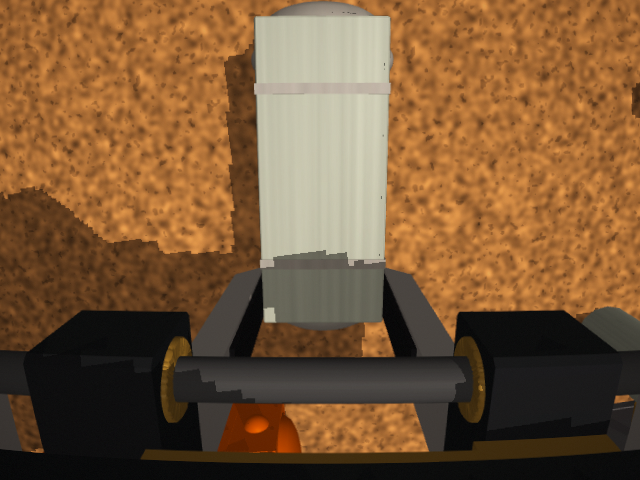

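Run:
```python
from h import *
s=r.read_state()
for u,v in [(262,264),(385,264),(263,322),(383,322),(255,16),(389,16),(255,88),(390,88)]:
    p=ray('wrist',u,v,50,s); print(u,v,p.round(1),(rot(s['ee_rot']).T@(p-s['tcp_pos'])).round(1))
H=np.array(r.camera_model('wrist')['hand_eye'])
for x in(-25,25):
  for y in (0,-18.8,-43):
    for z in(-8,8):
      P=s['tcp_pos']+rot(s['ee_rot'])@np.array([x,y,z]); print((x,y,z),proj('wrist',P,s).round())
print(proj('wrist',ray('wrist',386,59,25,s),s), [rot(s['ee_rot']).T@(ray('wrist',u,v,25,s)-s['tcp_pos']) for u,v in((254,60),(391,60))])
```

```text
262 264 [597.1 173.8  50. ] [-23.9 -43.2  14.7]
385 264 [601.5 223.2  50. ] [ 25.7 -43.2  14.6]
263 322 [622.3 171.   50. ] [-24.4 -43.2 -10.7]
383 322 [626.9 221.   50. ] [ 25.8 -43.2 -10.8]
255 16 [503.9 182.3  50. ] [-23.8 -43.2 108.2]
389 16 [508.3 230.6  50. ] [ 24.6 -43.2 108.2]
255 88 [529.2 179.4  50. ] [-24.5 -43.2  82.8]
390 88 [533.8 229.2  50. ] [ 25.6 -43.2  82.7]
(-25, 0, -8) [273. 281.]
(-25, 0, 8) [272. 251.]
(-25, -18.8, -8) [268. 295.]
(-25, -18.8, 8) [267. 262.]
(-25, -43, -8) [261. 316.]
(-25, -43, 8) [260. 280.]
(25, 0, -8) [370. 281.]
(25, 0, 8) [371. 251.]
(25, -18.8, -8) [375. 294.]
(25, -18.8, 8) [376. 262.]
(25, -43, -8) [381. 316.]
(25, -43, 8) [383. 279.]
[385.99999993  59.00000018] [array([-28.35120009, -18.1785136 ,  96.65901614]), array([ 29.4583425 , -18.18608741,  96.59711727])]
```

Measured in the tool frame, the pads sit within 1 mm of the stud pair. The 49.8 mm opening (not 60) is odd, so I'll lift that end gently and check that it swings.

Request:
{"fn": "send_rows", "kwargs": {
  "motion": "0 -5 0 0 0 0;0 -5 0 0 0 0;0 -5 0 0 0 0;0 -5 1 0 0 0;0 -5 1 0 0 0;0 -5 1 0 0 0;0 -5 1 0 0 0;0 -5 2 0 0 0;0 0 0 0 0 0;0 0 0 0 0 0"
}}

```text
t: 5.45
tcp_pos: [607.8, 197.0, 46.8]
ee_rot: [-0.522, 0.522, 0.477, -0.477]
force: [0.3, 0.5, -4.4]
width: 49.7
```

Run:
```python
from h import *
s,im=snap('wrist','w3.png')
F=[];M=[]
for i in range(12):
    r.read_camera('wrist'); q=r.read_state();F.append(q['force']);M.append(q['moment'])
print(np.mean(F,0),np.std(F,0),np.mean(M,0),np.std(M,0),q['width'],q['tcp_pos'],q['t'])
```

```text
[ 0.06416489 -0.05229951 -4.55020571] [0.33957495 0.34601947 0.46706616] [ 0.0207529  -0.11598466  0.00409087] [0.03738009 0.02509939 0.03249396] 49.44148909246828 [607.83170241 196.92557788  46.75993254] 6.1
```

View pics/w3.png

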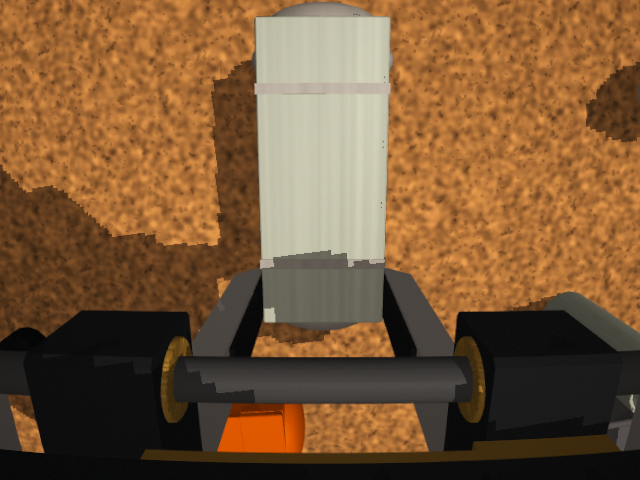

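The case came up level, held rigidly, with a lift of about 4.6–4.8 N. The moment of about 0.116 N·m gives a lever of about 24 mm from the grip, so the held +x side looks like the heavy end (a light end would give about 73 mm). I'll set it down and take the other stud pair.

Request:
{"fn": "send_rows", "kwargs": {
  "motion": "0 6 0 0 0 0;0 6 0 0 0 0;0 6 0 0 0 0;0 6 0 0 0 0;0 6 0 0 0 0;0 5 0 0 0 0;0 3 0 0 0 0;0 2 0 0 0 0;0 0 0 0 0 0;0 0 0 0 0 0"
}}

```text
t: 7.1
tcp_pos: [608.0, 196.9, 7.0]
ee_rot: [-0.522, 0.522, 0.477, -0.477]
force: [-0.3, -0.8, -3.1]
width: 49.8
```

Request:
{"fn": "send_rows", "kwargs": {
  "motion": "0 0 0 0 0 0;0 0 0 0 0 0;0 0 0 0 0 0;0 0 0 0 0 0;0 0 0 0 0 0;0 0 0 0 0 0;0 0 0 0 0 0;0 0 0 0 0 0;0 0 0 0 0 0;0 0 0 0 0 0",
  "gripper": 94
}}

```text
t: 8.1
tcp_pos: [607.8, 196.9, 6.8]
ee_rot: [-0.522, 0.522, 0.477, -0.477]
force: [0.1, 0.3, -0.8]
width: 93.8
```

Run:
```python
from h import *
s,im=snap('wrist','w4.png')
F=[];M=[]
for i in range(8):
    r.read_camera('wrist'); q=r.read_state();F.append(q['force']);M.append(q['moment'])
print(np.mean(F,0),np.mean(M,0),q['width'],q['tcp_pos'],q['t'])
```

```text
[-0.21806902  0.27515481  0.2436445 ] [0.01211663 0.00762012 0.01231949] 93.92107542655425 [607.85425195 196.87926622   6.76762014] 8.55
```

View pics/w4.png

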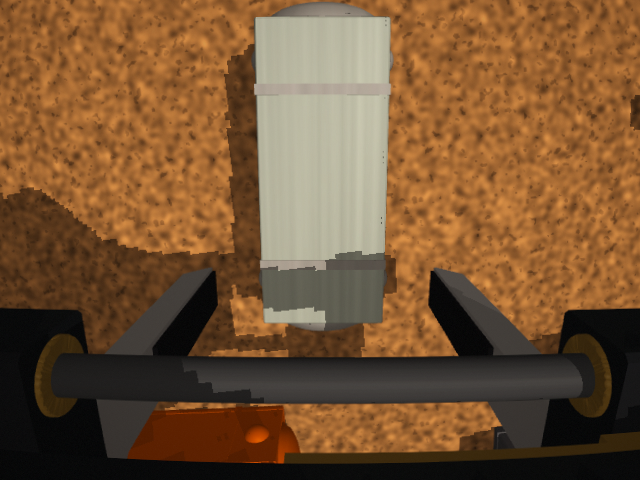

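Baseline moment is about 0.01 N·m, so the net is about −0.124 N·m on 4.8 N. That is about 26 mm from the grip, so the far (+x-side) end is the heavy one. The case lies where it was within a few mm, and I now slide to the near (light) pair.

Request:
{"fn": "send_rows", "kwargs": {
  "motion": "0.5 0 12 0 0 0;0 0 12 0 0 0;0 0 12 0 0 0;0 0 12 0 0 0;0 0 12 0 0 0;0 0 12 0 0 0;0 0 12 0 0 0;0 0 12 0 0 0;0 0 0 0 0 0;0 0 0 0 0 0"
}}

```text
t: 9.55
tcp_pos: [512.4, 206.1, 6.9]
ee_rot: [-0.522, 0.522, 0.477, -0.477]
force: [1.0, 0.6, -0.2]
width: 93.9
```

Request:
{"fn": "send_rows", "kwargs": {
  "motion": "0 0 0 0 0 0;0 0 0 0 0 0;0 0 0 0 0 0;0 0 0 0 0 0;0 0 0 0 0 0;0 0 0 0 0 0;0 0 0 0 0 0;0 0 0 0 0 0;0 0 0 0 0 0;0 0 0 0 0 0",
  "gripper": 40
}}

```text
t: 10.55
tcp_pos: [512.3, 205.9, 6.7]
ee_rot: [-0.522, 0.522, 0.477, -0.477]
force: [-0.5, -0.0, -0.6]
width: 49.8
```

Request:
{"fn": "send_rows", "kwargs": {
  "motion": "0 -5 0 0 0 0;0 -5 0 0 0 0;0 -5 0 0 0 0;0 -5 -1 0 0 0;0 -5 -1 0 0 0;0 -5 -1 0 0 0;0 -5 -1 0 0 0;0 -5 -2 0 0 0;0 0 0 0 0 0;0 0 0 0 0 0"
}}

```text
t: 11.55
tcp_pos: [518.2, 205.5, 46.7]
ee_rot: [-0.522, 0.522, 0.477, -0.477]
force: [0.7, 1.2, -4.8]
width: 49.5
```

Run:
```python
from h import *
F=[];M=[]
for i in range(6):
    r.read_camera('wrist'); q=r.read_state();F.append(q['force']);M.append(q['moment'])
print(np.mean(F,0),np.mean(M,0),q['width'],q['tcp_pos'],q['t'])
s,im=snap('scene','s2.png')
p=proj('scene',q['tcp_pos']).astype(int);print(p)
a=im[max(0,p[1]-100):p[1]+80,max(0,p[0]-120):p[0]+120]
cv2.imwrite('pics/s2c.png',cv2.cvtColor(cv2.resize(a,None,fx=3.3,fy=3.3,interpolation=cv2.INTER_CUBIC),cv2.COLOR_RGB2BGR))
```

```text
[-0.04938507  0.11685428 -4.5511032 ] [ 5.63706071e-02  2.76820960e-01 -1.41427757e-04] 49.745759941612285 [518.13988892 205.43854989  46.60711265] 11.85
[353 205]
```

View pics/s2c.png

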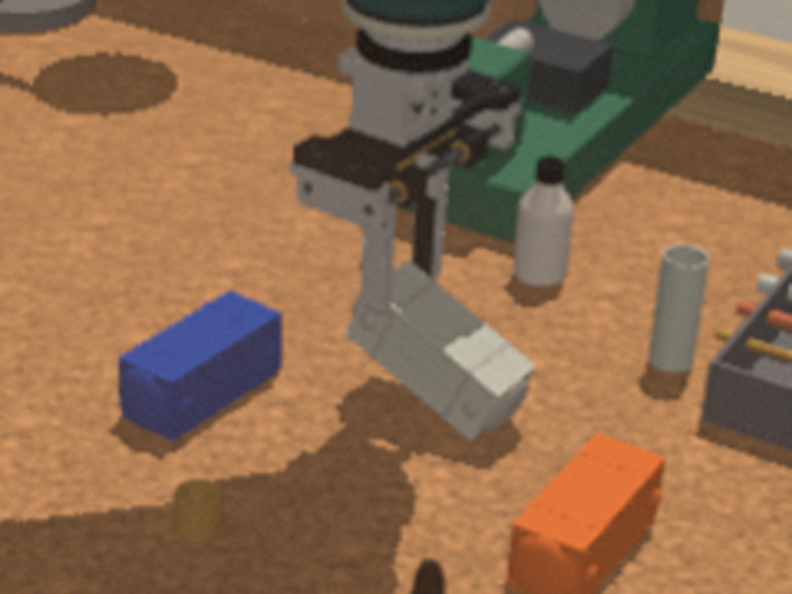

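The light end is up and the case has swung partly (about 35–40° nose down, moment 0.28 N·m), with the pads also clamping the side faces. I'll go lower and ease the opening to 53 mm, so only the studs carry it.

Request:
{"fn": "send_rows", "kwargs": {
  "motion": "0 4 0 0 0 0;0 4 0 0 0 0;0 4 0 0 0 0;0 4 0 0 0 0;0 4 0 0 0 0;0 0 0 0 0 0;0 0 0 0 0 0;0 0 0 0 0 0;0 0 0 0 0 0;0 0 0 0 0 0"
}}

```text
t: 12.9
tcp_pos: [517.8, 205.9, 26.8]
ee_rot: [0.522, -0.522, -0.477, 0.477]
force: [-6.3, 1.3, 4.0]
width: 49.8
```

Request:
{"fn": "send_rows", "kwargs": {
  "motion": "0 0 0 0 0 0;0 0 0 0 0 0;0 0 0 0 0 0;0 0 0 0 0 0;0 -4 0 0 0 0;0 -4 0 0 0 0;0 -4 0 0 0 0;0 -4 -1 0 0 0;0 -4 -1 0 0 0;0 0 0 0 0 0",
  "gripper": 53
}}

```text
t: 13.9
tcp_pos: [520.7, 205.4, 47.4]
ee_rot: [-0.522, 0.522, 0.477, -0.477]
force: [1.3, 1.3, -0.4]
width: 53.1
```

Run:
```python
from h import *
F=[];M=[]
for i in range(6):
    r.read_camera('wrist'); q=r.read_state();F.append(q['force']);M.append(q['moment'])
print(np.mean(F,0),np.mean(M,0),q['width'],q['tcp_pos'],q['t'])
```

```text
[ 0.05101843 -0.26177549 -0.31727596] [0.03992711 0.00512603 0.00161016] 52.91882364144127 [520.09920574 205.23862616  46.56387775] 14.2
```

Run:
```python
from h import *
s,im=snap('scene','s3.png')
p=proj('scene',[540,203,30]).astype(int);print(p)
a=im[max(0,p[1]-90):p[1]+60,max(0,p[0]-100):p[0]+100]
cv2.imwrite('pics/s3c.png',cv2.cvtColor(cv2.resize(a,None,fx=4,fy=4,interpolation=cv2.INTER_CUBIC),cv2.COLOR_RGB2BGR))
s,im=snap('wrist','w5.png')
hsv=cv2.cvtColor(im,cv2.COLOR_RGB2HSV)
```

```text
[360 214]
```

View pics/s3c.png

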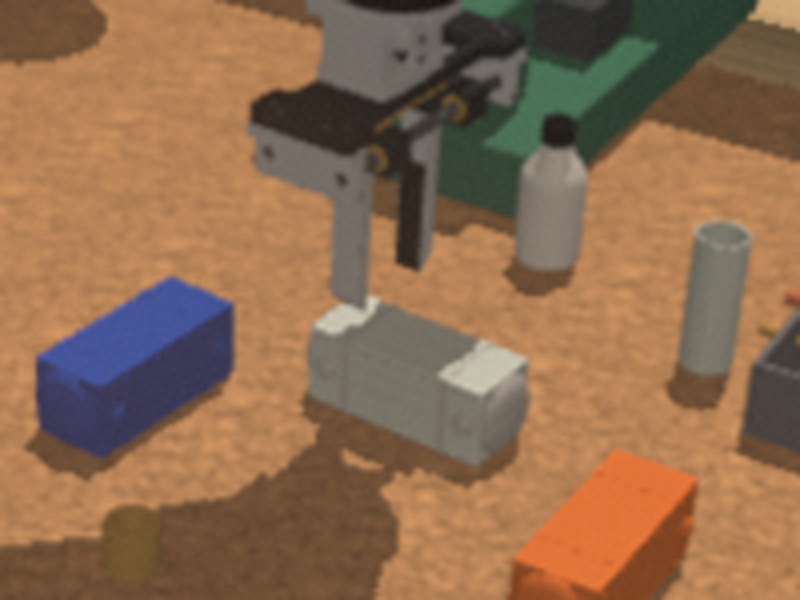

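Run:
```python
from h import *
s=r.read_state(); Rt=rot(s['ee_rot'])
for x in(-26.5,26.5):
  for y in(0,-10,-20,-30):
   for z in(-8,8):
    P=s['tcp_pos']+Rt@np.array([x,y,z]); print(x,y,z,((proj('scene',P)-[260,124])*4).round())
# studs in s3c crop -> on vertical side plane approx z=25
for u,v in((318,352),(460,420)): print(ray('scene',u/4+260,v/4+124,25))
```

```text
-26.5 0 -8 [360. 349.]
-26.5 0 8 [338. 340.]
-26.5 -10 -8 [361. 334.]
-26.5 -10 8 [338. 325.]
-26.5 -20 -8 [362. 320.]
-26.5 -20 8 [339. 311.]
-26.5 -30 -8 [362. 305.]
-26.5 -30 8 [340. 296.]
26.5 0 -8 [411. 312.]
26.5 0 8 [389. 303.]
26.5 -10 -8 [412. 297.]
26.5 -10 8 [390. 289.]
26.5 -20 -8 [413. 283.]
26.5 -20 8 [391. 274.]
26.5 -30 -8 [414. 268.]
26.5 -30 8 [392. 260.]
[490.10865572 191.61263433  25.        ]
[594.92633276 174.19620092  25.        ]
```

Both cameras agree that the fingers really end about 30 mm short of the reported TCP. So I pinched the box above the studs, which explains the 50 mm opening and the rigid grip. The case is flat on the desk again, and I measure it in the wrist view by its mask.

Run:
```python
from h import *
s=r.read_state(); Rt=rot(s['ee_rot'])
im=cv2.imread('pics/w5.png'); hsv=cv2.cvtColor(im,cv2.COLOR_BGR2HSV)
m=((hsv[...,1]<75)&(hsv[...,2]>60)).astype(np.uint8)
m=cv2.morphologyEx(m,cv2.MORPH_OPEN,np.ones((5,5)))
for v in range(0,330,15):
    idx=np.where(m[v,150:500])[0]+150
    print(v,(idx.min(),idx.max(),len(idx)) if len(idx) else None, end='; ')
col=hsv[:,300:340].mean(1).round(); print()
print([(v,*col[v].astype(int)) for v in range(0,345,8)])
cv2.imwrite('pics/m5.png',np.hstack([im[:360,180:480],cv2.cvtColor(m[:360,180:480]*255,cv2.COLOR_GRAY2BGR)]))
```

```text
0 None; 15 None; 30 None; 45 None; 60 None; 75 None; 90 None; 105 None; 120 None; 135 None; 150 None; 165 None; 180 None; 195 (np.int64(280), np.int64(366), 87); 210 (np.int64(273), np.int64(374), 102); 225 (np.int64(270), np.int64(376), 107); 240 (np.int64(274), np.int64(373), 100); 255 (np.int64(273), np.int64(373), 101); 270 (np.int64(247), np.int64(398), 119); 285 (np.int64(225), np.int64(421), 153); 300 (np.int64(214), np.int64(430), 158); 315 (np.int64(204), np.int64(440), 163); 
[(0, np.int64(14), np.int64(174), np.int64(175)), (8, np.int64(15), np.int64(173), np.int64(200)), (16, np.int64(15), np.int64(173), np.int64(197)), (24, np.int64(14), np.int64(174), np.int64(178)), (32, np.int64(15), np.int64(173), np.int64(194)), (40, np.int64(14), np.int64(174), np.int64(179)), (48, np.int64(14), np.int64(173), np.int64(176)), (56, np.int64(14), np.int64(174), np.int64(174)), (64, np.int64(15), np.int64(173), np.int64(188)), (72, np.int64(14), np.int64(173), np.int64(177)), (80, np.int64(15), np.int64(172), np.int64(199)), (88, np.int64(15), np.int64(172), np.int64(193)), (96, np.in
[... 899 characters left out ...]
 (240, np.int64(28), np.int64(31), np.int64(209)), (248, np.int64(27), np.int64(33), np.int64(183)), (256, np.int64(16), np.int64(40), np.int64(106)), (264, np.int64(28), np.int64(35), np.int64(115)), (272, np.int64(27), np.int64(36), np.int64(114)), (280, np.int64(27), np.int64(36), np.int64(114)), (288, np.int64(28), np.int64(35), np.int64(114)), (296, np.int64(28), np.int64(35), np.int64(114)), (304, np.int64(27), np.int64(35), np.int64(114)), (312, np.int64(27), np.int64(36), np.int64(113)), (320, np.int64(27), np.int64(36), np.int64(113)), (328, np.int64(27), np.int64(36), np.int64(113)), (336, np.int64(28), np.int64(35), np.int64(112)), (344, np.int64(27), np.int64(36), np.int64(112))]
```

View pics/m5.png

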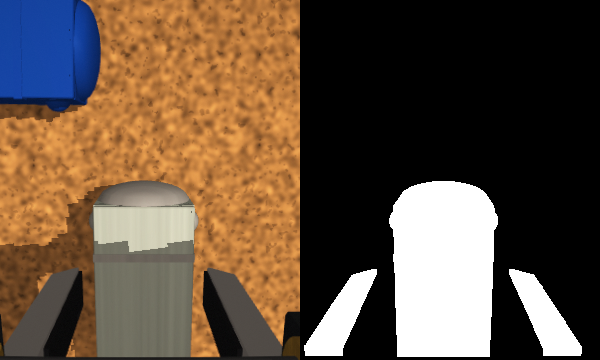

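In w5 the near end's studs show at (270,222) and (376,222), with the box's end edge at row 206.

Run:
```python
from h import *
s=r.read_state(); Rt=rot(s['ee_rot'])
for u,v,z in((270,222,25),(376,222,25),(273,206,50),(374,206,50),(274,258,50),(371,258,50)):
    p=ray('wrist',u,v,z,s); print(p.round(1),(Rt.T@(p-s['tcp_pos'])).round(1))
```

```text
[499.3 178.8  25. ] [-28.3  21.7  18.4]
[504.5 236.5  25. ] [29.7 21.6 18.4]
[486.6 184.7  50. ] [-23.5  -3.3  31.5]
[491.1 233.4  50. ] [25.4 -3.4 31.5]
[512.7 182.2  50. ] [-23.7  -3.3   5.3]
[517.1 230.2  50. ] [24.6 -3.4  5.3]
```

Request:
{"fn": "send_rows", "kwargs": {
  "motion": "0.7 0 4 0 0 0;0 0 5 0 0 0;0 0 5 0 0 0;0 0 5 0 0 0;0 0 0 0 0 0;0 0 0 0 0 0;0 0 0 0 0 0;0 0 0 0 0 0;0 5 0 0 0 0;0 10 0 0 0 0",
  "gripper": 94
}}

```text
t: 15.3
tcp_pos: [501.8, 207.9, 31.6]
ee_rot: [-0.522, 0.522, 0.477, -0.477]
force: [1.1, 0.5, -0.8]
width: 94.1
```

Request:
{"fn": "send_rows", "kwargs": {
  "motion": "0 10 0 0 0 0;0 10 0 0 0 0;0 10 0 0 0 0;0 7 0 0 0 0;0 5 0 0 0 0;0 4 0 0 0 0;0 3 0 0 0 0;0 2 0 0 0 0;0 2 0 0 0 0;0 0 0 0 0 0"
}}

```text
t: 16.3
tcp_pos: [501.3, 207.7, -21.3]
ee_rot: [-0.522, 0.522, 0.477, -0.477]
force: [-0.1, 0.2, 0.7]
width: 93.9
```

Going to −21 with no contact confirms the fingers are shorter than reported. Closing on the studs.

Request:
{"fn": "send_rows", "kwargs": {
  "motion": "0 0 0 0 0 0;0 0 0 0 0 0;0 0 0 0 0 0;0 0 0 0 0 0;0 0 0 0 0 0;0 0 0 0 0 0;0 0 0 0 0 0;0 0 0 0 0 0;0 0 0 0 0 0;0 0 0 0 0 0",
  "gripper": 45
}}

```text
t: 17.3
tcp_pos: [501.4, 207.7, -21.2]
ee_rot: [-0.522, 0.522, 0.477, -0.477]
force: [-0.9, -0.6, 2.7]
width: 58.1
```

Run:
```python
from h import *
q=r.read_state(); print(q['width'],q['force'],q['t'])
```

```text
58.08857703194148 [-0.87446621 -0.55593301  2.73650667] 17.3
```

58 mm with a small upward push means the pads are on the studs but a bit high. I reopen, go 5 mm lower and close again.

Request:
{"fn": "send_rows", "kwargs": {
  "motion": "0 0 0 0 0 0;0 0 0 0 0 0;0 0 0 0 0 0;0 0 0 0 0 0;0 1 0 0 0 0;0 1 0 0 0 0;0 1 0 0 0 0;0 1 0 0 0 0;0 0 0 0 0 0;0 0 0 0 0 0",
  "gripper": 72
}}

```text
t: 18.3
tcp_pos: [501.3, 207.7, -25.3]
ee_rot: [-0.522, 0.522, 0.477, -0.477]
force: [0.8, -0.1, 0.3]
width: 72.0
```

Request:
{"fn": "send_rows", "kwargs": {
  "motion": "0 0 0 0 0 0;0 0 0 0 0 0;0 0 0 0 0 0;0 0 0 0 0 0;0 0 0 0 0 0;0 0 0 0 0 0;0 0 0 0 0 0;0 0 0 0 0 0;0 0 0 0 0 0;0 0 0 0 0 0",
  "gripper": 45
}}

```text
t: 19.3
tcp_pos: [501.4, 207.7, -25.2]
ee_rot: [-0.522, 0.522, 0.477, -0.477]
force: [0.5, 0.0, 1.9]
width: 57.8
```

Request:
{"fn": "send_rows", "kwargs": {
  "motion": "0 -5 0 0 0 0;0 -5 0 0 0 0;0 -5 0 0 0 0;0 -5 -1 0 0 0;0 -5 -1 0 0 0;0 -5 -1 0 0 0;0 -5 -1 0 0 0;0 -5 -2 0 0 0;0 0 0 0 0 0;0 0 0 0 0 0"
}}

```text
t: 20.3
tcp_pos: [507.1, 207.2, 14.7]
ee_rot: [0.522, -0.522, -0.477, 0.477]
force: [-1.5, 0.5, 0.1]
width: 58.1
```

Run:
```python
from h import *
F=[];M=[]
for i in range(8):
    r.read_camera('wrist'); q=r.read_state();F.append(q['force']);M.append(q['moment'])
print(np.mean(F,0),np.mean(M,0),q['width'],q['tcp_pos'],q['t'])
```

```text
[-2.3488461   0.306813   -0.21525566] [0.12416028 0.60427531 0.00554839] 57.6567652363608 [507.13093872 207.2036238   14.65259121] 20.7
```

Force is about −2.35 N horizontally (drag at the heavy dome) and −0.45 N vertically. Moments about the dome fit the light end (about 0.4 of the weight), which agrees with the first feel. It pivots on the studs now, so I continue along the arc.

Request:
{"fn": "send_rows", "kwargs": {
  "motion": "0 -15 -4 0 0 0;0 -12 -6 0 0 0;0 -11 -9 0 0 0;0 -10 -10 0 0 0;0 -9 -11 0 0 0;0 -7 -12 0 0 0;0 -6 -11 0 0 0;0 -5 -11 0 0 0;0 -3 -10 0 0 0;0 -2 -6 0 0 0"
}}

```text
t: 21.7
tcp_pos: [597.9, 198.8, 94.8]
ee_rot: [-0.522, 0.522, 0.477, -0.477]
force: [-0.8, 0.7, -4.7]
width: 58.0
```

Request:
{"fn": "send_rows", "kwargs": {
  "motion": "0 -2 -2 0 0 0;0 -4 0 0 0 0;0 -6 0 0 0 0;0 -8 0 0 0 0;0 -10 0 0 0 0;0 -10 0 0 0 0;0 -8 0 0 0 0;0 -6 0 0 0 0;0 -4 0 0 0 0;0 -2 0 0 0 0"
}}

```text
t: 22.7
tcp_pos: [599.0, 198.9, 155.1]
ee_rot: [-0.522, 0.522, 0.477, -0.477]
force: [-0.7, -0.4, -5.3]
width: 58.3
```

Run:
```python
from h import *
F=[];M=[]
for i in range(10):
    r.read_camera('wrist'); q=r.read_state();F.append(q['force']);M.append(q['moment'])
print(np.mean(F,0),np.mean(M,0),q['width'],q['tcp_pos'],q['t'])
s,im=snap('scene','s4.png')
p=proj('scene',q['tcp_pos']).astype(int);print(p)
a=im[max(0,p[1]-70):p[1]+80,max(0,p[0]-100):p[0]+100]
cv2.imwrite('pics/s4c.png',cv2.cvtColor(cv2.resize(a,None,fx=4,fy=4,interpolation=cv2.INTER_CUBIC),cv2.COLOR_RGB2BGR))
```

```text
[ 0.17404412  0.13324221 -4.57427572] [ 0.01997772  0.02625227 -0.00796647] 57.83373542949364 [598.90693664 198.89681064 154.61612745] 23.2
[385 175]
```

View pics/s4c.png

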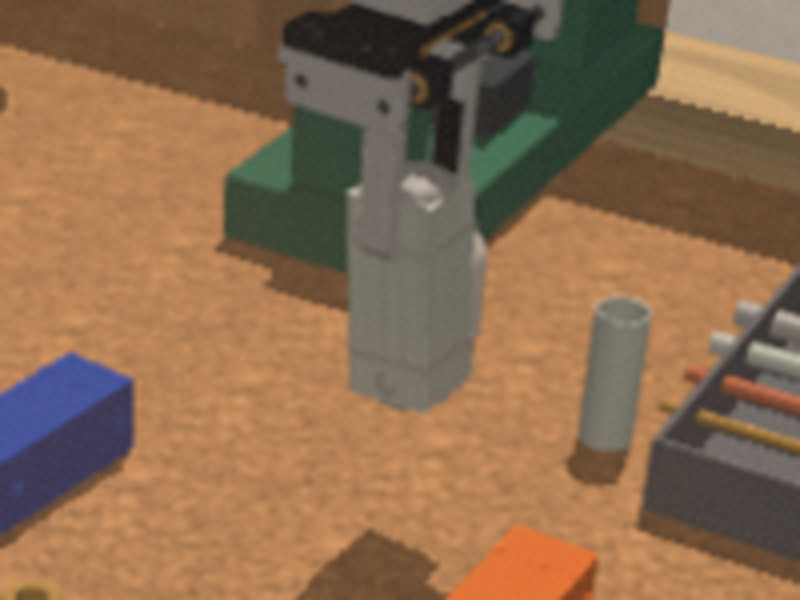

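It hangs plumb from the light end's studs, heavy dome down and clear of the desk. Next I check the pad centre against the scene view and carry the case over (the motion is along the pinch axis, so it will not swing).

Request:
{"fn": "send_rows", "kwargs": {
  "motion": "-8 0 0.4 0 0 0;-14 0 0.4 0 0 0;-20 0 0.4 0 0 0;-24 0 0.4 0 0 0;-24 0 0.4 0 0 0;-24 0 0.4 0 0 0;-24 0 0.4 0 0 0;-24 0 0.4 0 0 0;-24 0 0.4 0 0 0;-24 0 0.4 0 0 0"
}}

```text
t: 24.25
tcp_pos: [575.5, -12.2, 154.9]
ee_rot: [-0.522, 0.522, 0.477, -0.477]
force: [0.3, -0.4, -4.7]
width: 58.2
```

Request:
{"fn": "send_rows", "kwargs": {
  "motion": "-24 0 0.4 0 0 0;-22 0 0.4 0 0 0;-20 0 0.4 0 0 0;-18 0 0.4 0 0 0;-14 0 0.4 0 0 0;-10 0 0.4 0 0 0;-8 0 0.4 0 0 0;-5 0 0.4 0 0 0;-3 0 0 0 0 0;0 0 0 0 0 0"
}}

```text
t: 25.25
tcp_pos: [561.8, -133.1, 154.7]
ee_rot: [0.522, -0.522, -0.477, 0.477]
force: [-0.6, 0.5, -5.5]
width: 58.1
```

Run:
```python
from h import *
def pad(fn,name,box,thr):
    im=cv2.imread('pics/'+fn); hsv=cv2.cvtColor(im,cv2.COLOR_BGR2HSV)
    x0,x1,y0,y1=box; k=np.zeros(im.shape[:2],np.uint8);k[y0:y1,x0:x1]=1
    m=(hsv[...,2]<thr).astype(np.uint8)*k; m=cv2.morphologyEx(m,cv2.MORPH_CLOSE,np.ones((5,5)))
    c=max(cv2.findContours(m,0,2)[0],key=cv2.contourArea)[:,0]
    P=np.array([ray(name,*p,6)[:2] for p in c.astype(float)])
    e,rad=cv2.minEnclosingCircle(P.astype(np.float32)); A=np.c_[2*P,np.ones(len(P))]; s=np.linalg.lstsq(A,(P**2).sum(1),rcond=None)[0]
    print(name,e,rad,s[:2],np.sqrt(s[2]+s[:2]@s[:2]))
pad('top1.png','top',(330,395,220,285),110)
pad('scene1.png','scene',(250,328,282,335),125)
s=r.read_state();print(s['tcp_pos'],s['force'],s['width'],s['t'])
```

```text
top (563.3087768554688, -130.9846954345703) 56.695106506347656 [ 563.28349294 -131.84768217] 54.63755222776894
scene (568.0567016601562, -137.78659057617188) 62.75578689575195 [ 569.76103204 -137.3768758 ] 60.07393911893069
[ 561.84874521 -133.05964457  154.73440111] [-0.5523189   0.45861515 -5.51363845] 58.05009508037137 25.25
```

Run:
```python
from h import *
def fit(P):
    A=np.c_[2*P,np.ones(len(P))]; s=np.linalg.lstsq(A,(P**2).sum(1),rcond=None)[0]; return s[:2].round(1),np.sqrt(s[2]+s[:2]@s[:2]).round(1)
for fn,name,(x0,x1,y0,y1) in(('top1.png','top',(330,395,220,285)),('scene1.png','scene',(250,328,282,335))):
    im=cv2.imread('pics/'+fn)[y0:y1,x0:x1,2]; im=cv2.GaussianBlur(im,(5,5),0)
    t,m=cv2.threshold(im,0,255,cv2.THRESH_BINARY_INV+cv2.THRESH_OTSU)
    c=cv2.convexHull(max(cv2.findContours(m,0,2)[0],key=cv2.contourArea))[:,0]+[x0,y0]
    print(name,t,fit(np.array([ray(name,*p,6)[:2] for p in c.astype(float)])))
s=r.read_state(); im=r.read_camera('wrist'); g=cv2.GaussianBlur(im[...,0],(5,5),0)
cv2.imwrite('pics/w6.png',im[...,::-1])
for v in range(60,270,20): print(v,g[v,100:540:20])
```

```text
top 148.0 (array([ 563.8, -131.5]), np.float64(59.3))
scene 140.0 (array([ 569.9, -137.4]), np.float64(61.7))
60 [113 209 199 193 180 198 208 201 189 186 192 206 201 203 209 175 215 181
 201 200 219 181]
80 [107 193 193 212 220 176 214 221 213 175 208 190 228 212 222 182 193 202
 174 199 187 202]
100 [105 165 185 179 216 169 194 200 208 227 197 219 200 214 199 206 220 212
 110 211 221 198]
120 [ 97 211 197 194 211 207 210 184 193 231 207 177 207 205 200 160 198 111
 218  75 199 196]
140 [ 96 196 231 176 189 223 185 210 208 203 205 182 204 220 208 203 182 196
 208 174 215 211]
160 [114 166 188 166 203 211 202 225 200 129  93  94  98  92 195 209 207 177
 179 182 187 216]
180 [105 126 164 186 207 206 183 201 197  94  91  86  85  91  96 196 189 192
 189 192 170 217]
200 [115  90 157 180 203 205 209 229  86  83  96  96  95  99 101 189 217 181
 194 199 192 212]
220 [ 98 105 117 212 204 111 125 116  51  89  89  88  88  89 105 211 193 179
 218 215 206 188]
240 [114 112 103 123 123 111  98 118  90  88  89  89  90  89  92 218 205 188
 198 194 190 219]
260 [ 83 112 116 110 116 118 119 120 226 170 166 185 127 141 230 201 212 200
 194 203 200 186]
```

Run:
```python
from h import *
from scipy.optimize import least_squares
s=r.read_state(); im=cv2.GaussianBlur(cv2.imread('pics/w6.png'),(5,5),0)
g=im[...,2]; pts=[]
for v in range(165,240,5):
    row=g[v]<150; u=340
    while u<420 and row[u]: u+=1
    pts.append((u,v))
for u in range(300,365,5):
    v=200
    while v>120 and g[v,u]<150: v-=1
    pts.append((u,v))
P=np.array([ray('wrist',*p,6,s)[:2] for p in pts])
f=least_squares(lambda c:np.hypot(*(P-c).T)-60,[565,-133],loss='soft_l1'); print(f.x,np.abs(f.fun).round(1))
f=least_squares(lambda c:np.hypot(*(P-c[:2]).T)-c[2],[565,-133,60],loss='soft_l1'); print(f.x)
print(s['tcp_pos'])
```

```text
[ 565.03136952 -130.57832005] [0.2 0.2 0.4 0.4 0.7 0.1 0.4 1.1 0.4 0.7 0.1 0.4 0.1 0.2 0.3 0.1 0.2 0.
 0.1 0.5 0.5 0.3 0.1 0.  0.2 0.1 0.  0.3]
[ 565.06810572 -130.61894565   60.04418859]
[ 561.96119915 -132.71942669  154.78871116]
```

The wrist fit, with a free radius of 60.04 mm, puts the pad at (565.0, −130.6), and the top view gives (563.8, −131.5). I take the wrist value, shift by about 3 mm and lower.

Request:
{"fn": "send_rows", "kwargs": {
  "motion": "1 4 -1.3 0 0 0;1 8 -1.3 0 0 0;0 10 0 0 0 0;0 10 0 0 0 0;0 10 0 0 0 0;0 10 0 0 0 0;0 8 0 0 0 0;0 6 0 0 0 0;0 3 0 0 0 0;0 2 0 0 0 0"
}}

```text
t: 26.3
tcp_pos: [564.7, -131.4, 83.7]
ee_rot: [-0.522, 0.522, 0.477, -0.477]
force: [0.0, 0.4, -4.6]
width: 58.2
```

Request:
{"fn": "send_rows", "kwargs": {
  "motion": "0 1 0 0 0 0;0 1 0 0 0 0;0 1 0 0 0 0;0 1 0 0 0 0;0 1 0 0 0 0;0 1 0 0 0 0;0 0 0 0 0 0;0 0 0 0 0 0;0 0 0 0 0 0;0 0 0 0 0 0"
}}

```text
t: 27.3
tcp_pos: [564.7, -131.3, 77.9]
ee_rot: [-0.522, 0.522, 0.477, -0.477]
force: [-0.0, -0.4, -4.1]
width: 58.1
```

Run:
```python
from h import *
F=[];M=[]
for i in range(8):
    r.read_camera('wrist'); q=r.read_state();F.append(q['force']);M.append(q['moment'])
print(np.mean(F,0),np.mean(M,0),q['width'],q['tcp_pos'],q['t'])
```

```text
[ 0.21510074 -0.20368103 -4.46800522] [0.00806165 0.00481414 0.00090398] 58.03883171016281 [ 564.61054587 -131.33626278   77.78950541] 27.7
```

Still hanging (full weight). Lowering in 0.5–1 mm steps.

Request:
{"fn": "send_rows", "kwargs": {
  "motion": "0 1 0 0 0 0;0 1 0 0 0 0;0 0.5 0 0 0 0;0 0.5 0 0 0 0;0 0.5 0 0 0 0;0 0.5 0 0 0 0;0 0 0 0 0 0;0 0 0 0 0 0;0 0 0 0 0 0;0 0 0 0 0 0"
}}

```text
t: 28.7
tcp_pos: [565.7, -131.5, 74.9]
ee_rot: [-0.521, 0.523, 0.478, -0.476]
force: [-0.3, 1.1, 9.6]
width: 58.3
```

Run:
```python
from h import *
F=[]
for i in range(8):
    r.read_camera('wrist'); q=r.read_state();F.append(q['force'])
print(np.mean(F,0),q['width'],q['tcp_pos'],q['t'])
```

```text
[-0.6740744   0.41604127 10.65630688] 57.886686718225945 [ 565.76348465 -131.52029977   74.96527274] 29.1
```

Request:
{"fn": "send_rows", "kwargs": {
  "motion": "0 -0.5 0 0 0 0;0 -0.5 0 0 0 0;0 -0.3 0 0 0 0;0 0 0 0 0 0;0 0 0 0 0 0;0 0 0 0 0 0;0 0 0 0 0 0;0 0 0 0 0 0;0 0 0 0 0 0;0 0 0 0 0 0"
}}

```text
t: 30.1
tcp_pos: [564.6, -131.3, 75.1]
ee_rot: [-0.522, 0.522, 0.477, -0.477]
force: [-0.2, -0.2, 0.9]
width: 57.8
```

Run:
```python
from h import *
F=[]
for i in range(8):
    r.read_camera('wrist'); q=r.read_state();F.append(q['force'])
print(np.mean(F,0),q['width'],q['tcp_pos'],q['t'])
```

```text
[0.02711631 0.01864741 1.05882824] 57.9973289003476 [ 564.6243674  -131.32910893   75.07836697] 30.5
```

The pad now carries the whole weight. Release, let it settle, then check before withdrawing.

Request:
{"fn": "send_rows", "kwargs": {
  "motion": "0 0 0 0 0 0;0 0 0 0 0 0;0 0 0 0 0 0;0 0 0 0 0 0;0 0 0 0 0 0;0 0 0 0 0 0;0 0 0 0 0 0;0 0 0 0 0 0;0 0 0 0 0 0;0 0 0 0 0 0",
  "gripper": 94
}}

```text
t: 31.5
tcp_pos: [564.6, -131.4, 75.1]
ee_rot: [-0.522, 0.522, 0.477, -0.477]
force: [-0.4, -0.2, -0.7]
width: 94.0
```

Request:
{"fn": "send_rows", "kwargs": {
  "motion": "0 0 0 0 0 0;0 0 0 0 0 0;0 0 0 0 0 0;0 0 0 0 0 0;0 0 0 0 0 0;0 0 0 0 0 0;0 -2 0 0 0 0;0 -5 0 0 0 0;0 -8 0 0 0 0;0 -10 0 0 0 0"
}}

```text
t: 32.5
tcp_pos: [564.6, -131.4, 100.9]
ee_rot: [-0.522, 0.522, 0.477, -0.477]
force: [-0.4, -0.8, -0.4]
width: 93.4
```

Request:
{"fn": "send_rows", "kwargs": {
  "motion": "0 -15 0 0 0 0;0 -15 0 0 0 0;0 -15 0 0 0 0;0 -15 0 0 0 0;0 -15 0 0 0 0;0 -15 0 0 0 0;0 -15 0 0 0 0;0 -15 0 0 0 0;0 0 0 0 0 0;0 0 0 0 0 0"
}}

```text
t: 33.5
tcp_pos: [564.6, -131.3, 220.5]
ee_rot: [-0.522, 0.522, 0.477, -0.477]
force: [0.1, -0.2, -0.9]
width: 94.0
```

Request:
{"fn": "send_rows", "kwargs": {
  "motion": "0 0 20 0 0 0;0 0 20 0 0 0;0 0 20 0 0 0;0 0 20 0 0 0;0 0 20 0 0 0;0 0 10 0 0 0;0 0 0 0 0 0;0 0 0 0 0 0;0 0 0 0 0 0;0 0 0 0 0 0"
}}

```text
t: 34.5
tcp_pos: [455.5, -121.5, 219.8]
ee_rot: [0.522, -0.522, -0.477, 0.477]
force: [-0.4, -0.1, -0.9]
width: 94.2
```

Run:
```python
from h import *
_,a=snap('scene','s5.png'); s,w=snap('wrist','w7.png')
for i in range(20): r.read_camera('wrist')
_,b=snap('scene','s6.png'); _,t=snap('top','t6.png')
print(cv2.absdiff(a,b)[150:400,200:400].max(),s['t'],s['force'],s['width'])
p=proj('scene',[565,-131,60]).astype(int)
A=cv2.resize(b[p[1]-110:p[1]+90,p[0]-100:p[0]+100],(400,400)); T=cv2.resize(t[180:330,200:400],(400,300))
T=np.vstack([T,np.zeros((100,400,3),np.uint8)])
cv2.imwrite('pics/fin.png',np.hstack([A,T])[...,::-1])
for n,P in(('base',[565,-131,6]),('tip',[565,-131,145])): print(n,((proj('scene',P)-p+[100,110])*2).round(),((proj('top',P)-[200,180])*2).round())
```

```text
63 34.55 [-0.49317097  0.57142712  0.39373193] 94.22142358968748
base [203. 264.] [323. 141.]
tip [200. 150.] [332. 134.]
```

View pics/fin.png

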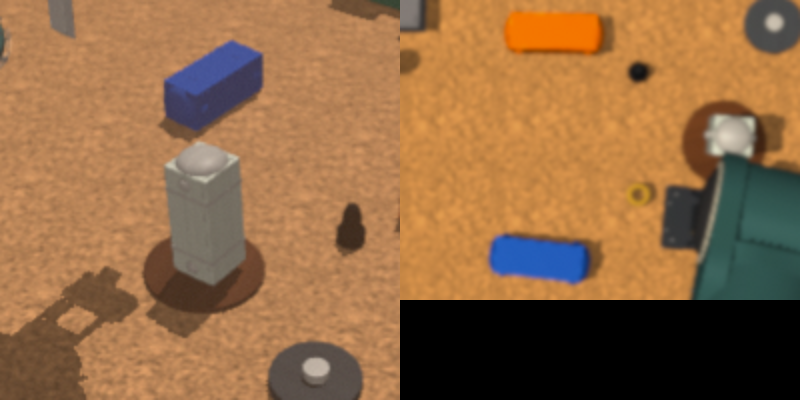

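The case stands upright in the middle of the pad, and the bystanders are where they were. I now check that it is at rest before handing in.

Run:
```python
from h import *
p=proj('scene',[565,-131,60]).astype(int)
ims=[]
for k in range(5):
    ims.append(r.read_camera('scene').astype(np.float32))
    for i in range(3): r.read_camera('top')
g=lambda im:cv2.cvtColor(im[p[1]-60:p[1]+50,p[0]-35:p[0]+35],cv2.COLOR_RGB2GRAY)
for i in range(1,5):
    print(cv2.phaseCorrelate(g(ims[i-1]),g(ims[i])), np.abs(g(ims[i])-g(ims[i-1])).max(), np.abs(ims[i]-ims[i-1])[300:,400:600].max())
print(r.read_state()['t'])
# bystander shifts scene1 vs now
o=cv2.imread('pics/scene1.png'); n=ims[-1][...,::-1]
for nm,u,v in(('nozzle',362,286),('bushing',292,260),('flywheel',345,362),('cutter',240,408),('spanner',123,380),('oiler',398,175),('chimney',438,200),('orange',410,263),('blue',294,215)):
    t=o[v-22:v+22,u-28:u+28]; w=n[v-32:v+32,u-38:u+38].astype(np.uint8)
    _,sc,_,l=cv2.minMaxLoc(cv2.matchTemplate(w,t,cv2.TM_CCOEFF_NORMED)); print(nm,l[0]-10,l[1]-10,round(sc,2))
```

```text
((0.028510366984122015, -0.016564030565987764), 0.9707869764831331) 12.472992 14.0
((-0.016073318442259676, 0.025582345098918324), 0.9684483150641123) 9.217003 12.0
((0.0015725200153937635, -0.0035572164645998328), 0.9761850976281696) 29.975006 12.0
((-0.06242564728277955, -0.0014894652901560335), 0.9768255312133718) 10.597992 13.0
36.7
nozzle 0 0 1.0
bushing 6 -2 0.27
flywheel 0 0 1.0
cutter 0 0 0.97
spanner 0 0 0.49
oiler 0 0 1.0
chimney 0 0 1.0
orange 0 0 0.96
blue 0 0 0.94
```

```bash
python3 -c "
from bench import r
print(r.sign_off())"
```

```text
the job is handed in; nothing more can be done
None
```

The ballast case is standing on its heavy end on the round wooden pad, by itself, with the gripper clear of it. I handed the job in at about 37 s of the 72 s allowed; no verdict was reported.

**Which end is heavy:** I lifted the case at the far end first. The force was about 4.8 N and the moment put the centre of mass about 26 mm from the grip, so that end is the heavy one. Raising the other end by its studs later gave about 0.4 of the weight, which agrees with it being the light end.

**What went wrong on the way:** The fingers really end about 30 mm short of the reported TCP, seen in two cameras.
- My first two grips therefore took the box above its studs.
- Easing the second grip let the light end drop a few centimetres back to the desk.
- I corrected for the offset, gripped the light end's studs (58 mm opening, against 60 expected), let the case hang plumb, and set it down on the pad.
- When it touched down I pressed on it with about 15 N for a moment before easing off.

**Last checks:**
- **Upright and centred:** the case was let go at (564.6, −131.3). The wrist view put the pad centre at (565.0, −130.6) and the top view at (563.8, −131.5). The scene view disagreed by about 5–7 mm, partly because its mask took in the pad's side wall, so I left it out.
- **At rest:** frame-to-frame shifts were under 0.1 pixel.
- **Other things on the desk:** all matched their starting positions in the scene view except two. The spanner matched poorly (score 0.49) at zero shift. The bushing was hidden behind the case there, but the top view shows it where it was.

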